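Close the sample jar and set the shaker speed

TASK

One sample jar in the shaker has its lid standing proud: with the lid press, push that lid squarely down until it snaps fully home, and stand the press back upright on its rubber mat. Then turn the shaker's speed selector (the bar knob) clockwise to speed five, the fifth dot after the off bar, and let it rest in that click. Leave the timer dial and everything else on the bench as they are.

Things in the scene. Friction and masses are not known exactly. Their poses are not given: they have to be found in the camera images.
- shaker: White bench-top shaker, fixed, 300 (x) x 260 (y) mm. Origin at the centre of its underside, on the bench; x to its back, y to its left, z up. Front part: grey panel 80 mm high with the speed selector (x -105, y +55), timer dial (x -105, y -50) and a rocker switch. Behind: deck 105 mm high; its back row of clamps (x +65; y -76, 0, +76) holds three jars, the front row (x -10) is empty, 31 mm high.
- speed (a joint): Speed selector angle (rad): 0 at the off bar, growing clockwise seen from above. Eight positions, 0 (off) to 7, one click of 0.5236 rad (30 degrees) apart; stops just beyond 0 and 7. Starts at 1, 2 or 3. A sprung ball draws it into the nearest position when let go (0.08 N m to leave one). Round the knob a short white bar marks off, white dots of growing size mark 1 to 7.
- speed_grip (a point): On the vertical axis of the speed selector, 30 mm above the panel: pad height (keep fingertips 9 mm above the panel). Black upright bar 42 long x 12 thick, top 36 mm above the panel, on a round skirt of radius 20 and 8 mm high. x: along the bar to its end with the white pointer (turns with the knob); z up. Pointer at off: 105 degrees anticlockwise of the shaker's x; at five: 45 clockwise of it.
- timer_mark (a point): White mark on the rim of the timer dial, a plain round black knob of radius 16 mm, 21 mm high, 105 mm to the right of the speed selector; not to be turned.
- jar: The jar to be closed: white plastic sample jar 57 mm in diameter, firmly clamped in any one of the three back clamps. Origin at the centre of its underside on the deck, z up.
- lid (a joint): How far the proud lid has been pushed down, in m: 0 as it starts, 0.007 fully home. Its resistance grows to about 8 N over the first 2 mm, then falls; past 4.5 mm it snaps by itself to 0.007 and stays there.
- lid_top (a point): Centre of the top of the proud lid (white snap lid, 60 mm in diameter, 14 mm high). It starts 94 mm above the jar's underside, home it is at 87 mm.
- closed_jar_1: Same jar with its lid already home (top 87 mm above its underside), in another back clamp.
- closed_jar_2: Same jar with its lid already home, in the remaining back clamp.
- press: Lid press, a loose hand tool of 0.17 kg standing upright on the mat: a flat round foot 54 mm in diameter and 15 mm high (rubber face below), with an upright black round handle 26 mm in diameter from 15 to 95 mm above the underside. Origin at the centre of the underside of the foot; z up along the handle.
- press_grip (a point): On the press's axis, on the handle 55 mm above its underside: a good height for the pads.
- mat: Black rubber mat 150 x 150 x 3 mm, fixed on the bench. Origin at the centre of its underside; its axes run along its edges.
- wash_bottle: Loose white bottle, 66 mm in diameter, 170 mm high, not to be disturbed. Origin under its centre.
- reagent_bottle: Loose amber bottle, 72 mm in diameter, 160 mm high, not to be disturbed. Origin under its centre.
- beaker: Loose open glass, 68 mm in diameter, 90 mm high, not to be disturbed. Origin under its centre.
- spare_lid: Loose spare lid lying on the bench, 60 mm in diameter, 14 mm high, not to be disturbed.
- screwdriver: Loose screwdriver lying on the bench, 170 mm long, not to be disturbed.
- detergent: Loose orange bottle, 76 mm in diameter, 190 mm high, not to be disturbed. Origin under its centre.
Mind the look-alikes: they are no part of the job. Leave any green or purple look-alike of the press alone.

How it is judged:
By the outcome, as a careful person would: the job done as asked, in the order asked, and still so for the second after the job is handed in, with the robot touching nothing.
It also fails if it takes over 72 s, if anything falls off the work surface, if the arm or the gripper's body presses on something with over 40 N, if the wrist force passes 120 N, or if a joint passes its speed limit or range.

ROBOT

A 6-joint arm with a two-finger parallel gripper is mounted at the origin on the work surface. World frame = base frame: x ahead of the robot, y to its left, z up, the work surface at z = 0. Lengths are in m, angles in degrees, forces in N, time in s.
With the tool pointing down it reaches from about 0.375 to 0.9 m from the base axis. Payload 3.1 kg.
Tool frame: the origin (TCP) lies midway between the tips of the shut fingers; the grasp point (between the pads) lies 19 mm behind it; z points along the fingers, y is the direction in which the jaws open and shut (so a half turn about z gives the same grasp; the last joint's range is limited). The gripper opens to 87 mm and grips with 3 to 60 N. Pads are 19 mm wide; open, the fingers measure 117 mm over their backs; the gripper's body (75 mm by 190 mm) begins 51 mm behind the grasp point.
Start: joints at [-78.81, 30.224, 82.088, -0, 67.689, -10.227], TCP at [0.228, -0.582, 0.223] pointing down, gripper open.
Joint ranges: [-176.69, 176.69], [-43.24, 126.21], [12.49, 139.97], [-82, 262], [0, 151.66], [-163.58, 163.58]. Speed limits (degrees/s): [159.86, 159.86, 180, 180, 180, 180].

INTERFACE

Orientations are given as a 3x3 rotation matrix whose columns are the frame's x, y, z axes.
In Python, from rig import status, vision, bot, models gives the robot as it stands.
- The arm moves only by the tool send_rows, never from a script. Its argument "moves" is a list of rows, each a list of 7 numbers: the shift along the tool's x, y, z in units of 25 mm (1.0 is 25 mm), then the turn, a rotation vector about the tool's x, y, z in units of 10 degrees (1.0 is 10 degrees), then the closure, from -1 (fully open) to 1 (shut), so that 0 is half open. In form: [[dx, dy, dz, rx, ry, rz, hand], ...]. A call has 1 to 12 rows; each row shifts and turns the commanded pose from where the row before left it, along the tool's axes as they then stand; what a row does not reach is not made up. A row lasts 1/8 s, in which the tool goes at most 62.5 mm and 10.7 degrees, less where a joint would pass 70% of its speed; a pose out of reach is approached as far as the arm can. A call is refused whole if a number of a shift passes 1 or a number of a turn 1, either way. A call with a gripper value outside its range is refused whole. The fingers move at their own pace and stop on an object; the grip force is fixed at half the most. Time passes only in rows, so rows that do not move let the fingers close. It gives the time, the measured TCP pose, the force and the opening at its end, in the units of the state.
- status.read_state(): the state, without advancing time (a new reading comes with each control period).
- vision.capture(name): name is "side" or "top"; returns a dict with "img" (480x640x3 uint8, red, green, blue), "depth" (480x640 float32, m along the optical axis (not along the pixel's ray), 0 where there is no reading), "fx", "fy", "cx", "cy" (pixels), "distortion" ([k1, k2, p1, p2, k3] as OpenCV has them; the pictures are not rectified), "pose" (4x4, takes a point from camera to world coordinates). Camera axes: x right, y up, looking along -z (the intrinsics and any distortion apply to the point x, -y, -z); pixel columns grow to the right and rows downward; lengths in m; the calibration is good to about 2 mm. A picture is of the moment at which its call begins.
- bot.hand_in(): hands the job in, once; it reports no verdict.
Trained networks look in the newest picture that a camera, given by its name, has taken for a name from the list of things; names that differ only in an ending like _2 or _b are one class to them, and where a whole thing is asked for, a point or a joint stands for the part that bears it (a point fixed in the world has none). Each returns a list of dicts, best first, with "confidence" (0 to 1); they miss things now and then, are a little off and sometimes report something else, mostly with a low value. They report only what shows in the picture. A call takes as long as a camera call. They do not tell look-alikes from the thing itself.
- models.masks_of(camera, name): "mask" (480x640 bool, what is visible of it) and "extent" ([left, top, right, bottom] in pixels, round what is visible of it).
- models.landmark_of(camera, name): "point" ([column, row] in pixels: a listed point, or the origin of a listed thing).
The state is a dict: "time_s": time; "joint_positions": joint angles; "qvel": joint speeds; "tau": joint torques, N m; "position": TCP position; "tcp_rot": TCP orientation; "force": force on the tool from outside, world axes, zero at the start; "moment": the same for the moment, N m; "opening": opening from 0.0 (shut) to 1.0 (fully open).
Only numpy, scipy, OpenCV 4.12 (cv2) and the standard library are available. Lean on these libraries where they do the work, as an engineer would, in place of code of your own. Each camera call takes 0.05 s, during which the arm holds its last target.

## Working session

There is one attempt and no reset: what is moved stays moved. The work goes in short steps, Python scripts to look and compute and a tool call to move; the robot and the scene stay as the last step left them, time stands still between calls to the robot, and variables do not carry over. Pictures are saved under pics/ and viewed, and the job is handed in when it is done.

Besides the shell and the picture viewer there is one more tool, called after "Call:" in YAML: its name, and indented under it one key for each argument. send_rows: Moves the arm, as the interface text tells. Its arguments: {"type":"object","properties":{"moves":{"type":"array"}},"required":["moves"]}

```bash
mkdir -p pics; ls; cat > h.py <<'E'
import numpy as np, cv2
from rig import status, vision, bot, models
def cap(n,fn=None):
    c=vision.capture(n)
    if fn: cv2.imwrite('pics/'+fn,c['img'][:,:,::-1])
    return c
def K(c): return np.array([[c['fx'],0,c['cx']],[0,c['fy'],c['cy']],[0,0,1.]])
def ray(c,px):
    u=cv2.undistortPoints(np.array([[px]],float),K(c),np.array(c['distortion'],float))[0,0]
    d=np.array([u[0],-u[1],-1.]); P=np.array(c['pose']); return P[:3,3],P[:3,:3]@d
def at_z(c,px,z):
    o,d=ray(c,px); return o+d*(z-o[2])/d[2]
def at_depth(c,px):
    o,d=ray(c,px); r,k=int(round(px[1])),int(round(px[0]))
    w=c['depth'][max(r-1,0):r+2,max(k-1,0):k+2]; w=w[w>0]
    return o+d*np.median(w) if len(w) else None
def proj(c,p):
    P=np.array(c['pose']); q=P[:3,:3].T@(np.array(p,float)-P[:3,3])
    q=np.array([[[q[0],-q[1],-q[2]]]])
    return cv2.projectPoints(q,np.zeros(3),np.zeros(3),K(c),np.array(c['distortion'],float))[0][0,0]
E
python3 - <<'E'
from h import *
np.set_printoptions(precision=3,suppress=True)
s=status.read_state();print(s)
for n in('side','top'):
    c=cap(n,n+'0.png'); print(n,c['pose'],c['fx'],c['distortion'])
    for t in ['shaker','speed_grip','timer_mark','jar','lid_top','press','press_grip','mat','wash_bottle','reagent_bottle','beaker','spare_lid','screwdriver','detergent','closed_jar_1']:
        for d in models.landmark_of(n,t)[:4]:
            p=d['point'];print(t,np.round(p,1),round(d['confidence'],2),at_depth(c,p) if 0<=p[0]<640 and 0<=p[1]<480 else '')
E
```

```text
pics
{'time_s': 0.0, 'joint_positions': array([-78.809,  30.279,  82.155,  -0.001,  67.689, -10.226]), 'qvel': array([-0.079,  0.118,  0.07 , -0.082, -0.029,  0.051]), 'tau': array([ -0.   , -44.005, -17.659,   0.063,   0.058,  -0.   ]), 'position': array([ 0.228, -0.581,  0.222]), 'tcp_rot': array([[ 0.931,  0.365, -0.   ],
       [ 0.365, -0.931,  0.002],
       [ 0.   , -0.002, -1.   ]]), 'force': array([-0.45 ,  0.434,  1.47 ]), 'moment': array([-0.005,  0.029, -0.037]), 'opening': 1.001266781712657}
side [[-0.925  0.226 -0.306 -0.025]
 [-0.38  -0.534  0.755  1.307]
 [ 0.007  0.815  0.579  1.159]
 [ 0.     0.     0.     1.   ]] 594.0524949267547 [-0.095  0.     0.     0.     0.   ]
shaker [296.2 273.1] 0.95 [0.521 0.122 0.105]
shaker [275.2 240.5] 0.39 [0.594 0.101 0.184]
timer_mark [342.  244.3] 0.53 [ 0.462 -0.09   0.08 ]
timer_mark [381.1 221.3] 0.28 [ 0.413 -0.349  0.017]
jar [283.2 228.9] 0.89 [0.602 0.032 0.177]
lid_top [283.8 205.3] 0.67 [ 0.638 -0.053  0.2  ]
press [397.6 201. ] 0.76 [ 0.399 -0.51   0.01 ]
press [380.4 251.1] 0.73 [ 0.363 -0.185  0.017]
press [379.5 222. 
[... 1781 characters left out ...]
[ 0.453 -0.063  0.081]
reagent_bottle [171.7 192.3] 0.92 [0.639 0.358 0.085]
reagent_bottle [410.4 197.4] 0.63 [ 0.64  -0.278  0.013]
beaker [449.9 187.1] 0.6 [ 0.671 -0.39   0.003]
spare_lid [409.7 197.6] 0.81 [ 0.64  -0.276  0.013]
screwdriver [182.3 253.6] 0.79 [0.484 0.35  0.001]
screwdriver [436.3 279.1] 0.74 [ 0.417 -0.343  0.013]
screwdriver [158.3 285.4] 0.6 [0.399 0.379 0.096]
detergent [123.6 252.3] 0.68 [0.483 0.478 0.078]
detergent [450.6 187.9] 0.39 [ 0.669 -0.392  0.003]
closed_jar_1 [273.1 197.1] 0.85 [0.608 0.083 0.192]
closed_jar_1 [305.3 197.8] 0.55 [0.607 0.007 0.191]
closed_jar_1 [334.8 185. ] 0.39 [ 0.635 -0.062  0.201]
closed_jar_1 [183.8 255. ] 0.32 [0.479 0.339 0.024]
```

View pics/side0.png

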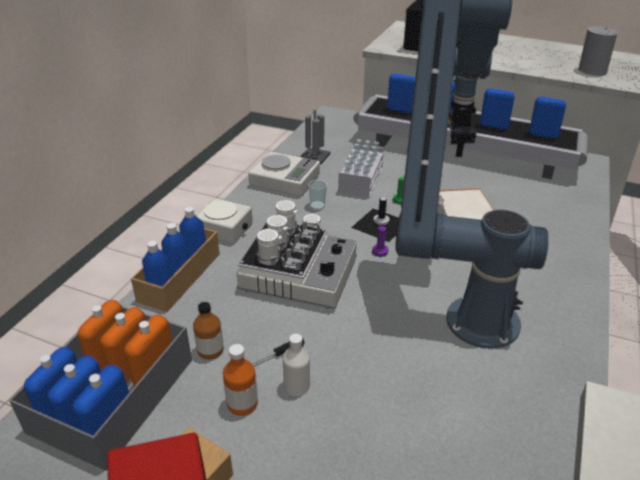

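View pics/top0.png

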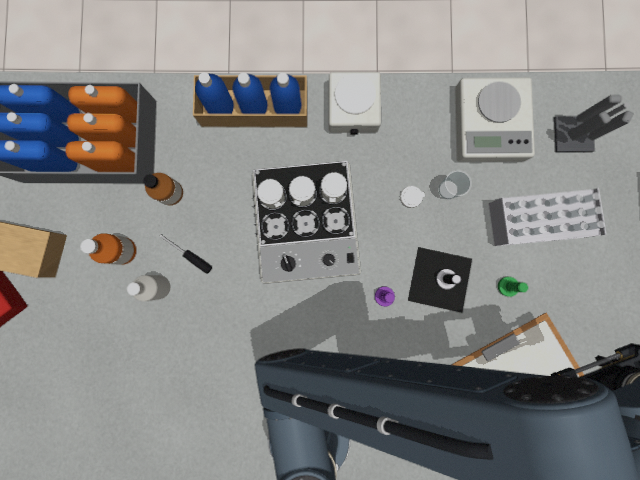

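```bash
python3 - <<'E'
import cv2
a=cv2.imread('pics/side0.png');b=cv2.imread('pics/top0.png')
x=cv2.resize(a[150:300,240:430],(760,600),interpolation=cv2.INTER_CUBIC);cv2.imwrite('pics/sidec.png',x)
x=cv2.resize(b[160:340,250:490],(800,600),interpolation=cv2.INTER_CUBIC);cv2.imwrite('pics/topc.png',x)
E
```

```text
(no output)
```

View pics/sidec.png

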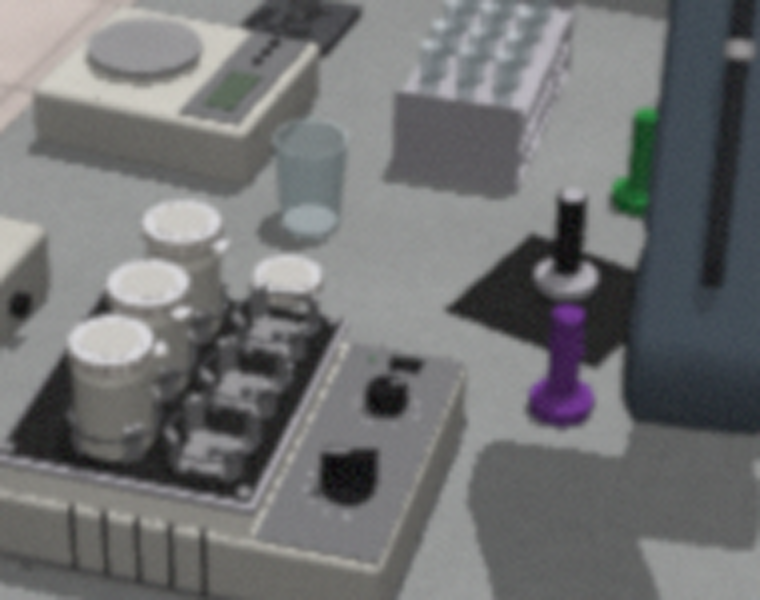

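View pics/topc.png

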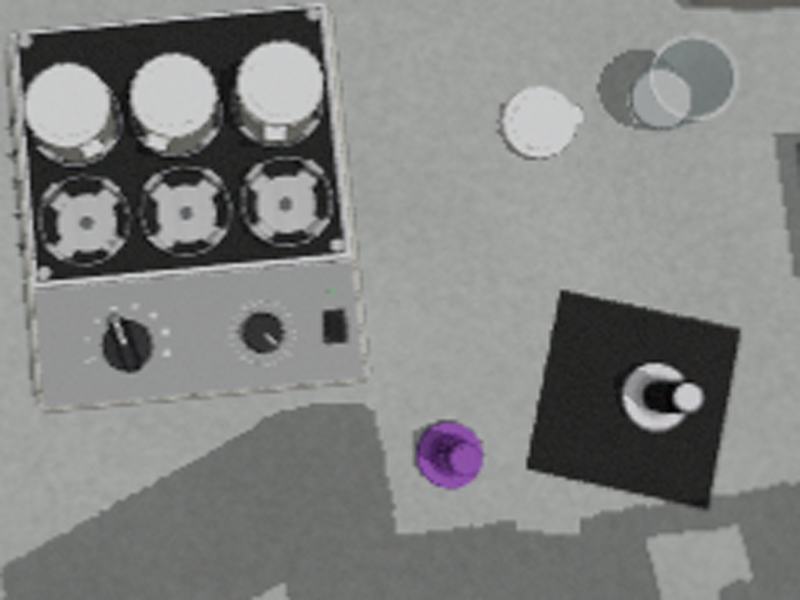

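The press is the white-footed, black-handled one on the mat (top px 449,279). The green one (510,287) and the purple one (384,296) are look-alikes. The proud lid looks like the rightmost jar, at top px (335,185): its z is 0.201 against 0.191 for the other two. Next I'll measure it more closely.

```bash
cat >> h.py <<'E'
def cloud(c):
    h,w=c['depth'].shape; v,u=np.mgrid[0:h,0:w]
    un=cv2.undistortPoints(np.stack([u.ravel(),v.ravel()],1).astype(float)[:,None],K(c),np.array(c['distortion'],float))[:,0]
    d=c['depth'].ravel()[:,None].astype(float); P=np.array(c['pose'])
    X=np.hstack([un[:,:1]*d,-un[:,1:]*d,-d])@P[:3,:3].T+P[:3,3]
    X[c['depth'].ravel()<=0]=np.nan
    return X.reshape(h,w,3)
def sel(X,ctr,r,z0,z1):
    m=(np.hypot(X[...,0]-ctr[0],X[...,1]-ctr[1])<r)&(X[...,2]>z0)&(X[...,2]<z1); return X[m]
def circ(p):
    (x,y),r=cv2.minEnclosingCircle(p[:,:2].astype(np.float32)); return x,y,r
E
python3 - <<'E'
from h import *
np.set_printoptions(precision=4,suppress=True)
for n in('top','side'):
    c=cap(n); X=cloud(c); print(n)
    for nm,ct in (('R',(.633,-.064)),('M',(.608,.007)),('L',(.608,.083))):
        if 1:
            p=sel(X,ct,.055,.186,.215); print(nm,len(p),p.mean(0),np.median(p[:,2]),p[:,:2].min(0),p[:,:2].max(0),circ(p))
    p=sel(X,(.417,-.357),.03,.085,.12);print('handle top',len(p),p.mean(0) if len(p) else '')
    if len(p):print(circ(p))
    p=sel(X,(.417,-.35),.05,.04,.085);print('handle mid',len(p),p.mean(0) if len(p) else '')
    p=sel(X,(.417,-.35),.05,.0125,.024);print('foot top',len(p),p.mean(0) if len(p) else '', circ(p) if len(p) else '')
    p=sel(X,(.46,.05),.035,.105,.13);print('knob top',len(p),p.mean(0) if len(p) else '')
    if len(p)>5: print(cv2.minAreaRect((p[:,:2]*1000).astype(np.float32)))
    p=sel(X,(.46,-.06),.03,.094,.115);print('timer',len(p),p.mean(0) if len(p) else '',circ(p) if len(p) else '')
E
```

```text
top
R 565 [ 0.6344 -0.0585  0.198 ] 0.19856759288923476 [ 0.5995 -0.0911] [ 0.6671 -0.0111] (0.6315993070602417, -0.04999147728085518, 0.04124583303928375)
M 564 [0.629  0.0087 0.1927] 0.1924347669063009 [ 0.5987 -0.0465] [0.659  0.0597] (0.6164329051971436, 0.006592931225895882, 0.053608037531375885)
L 576 [0.6221 0.0837 0.1917] 0.19170293196785115 [0.5917 0.0286] [0.6523 0.1191] (0.62117600440979, 0.07271186262369156, 0.04696999490261078)
handle top 90 [ 0.419  -0.367   0.0967]
(0.41937196254730225, -0.368347704410553, 0.012979329563677311)
handle mid 49 [ 0.419  -0.3588  0.0641]
foot top 185 [ 0.4189 -0.3621  0.0175] (0.41924211382865906, -0.3681284487247467, 0.027064597234129906)
knob top 85 [0.4552 0.0527 0.1147]
((455.6075439453125, 53.02118682861328), (42.1880989074707, 11.891148567199707), 20.537506103515625)
timer 116 [ 0.4655 -0.0512  0.0996] (0.465972900390625, -0.051195159554481506, 0.015812141820788383)
side
R 242 [ 0.6331 -0.051   0.1964] 0.1973119169022613 [ 0.5958 -0.0894] [ 0.6653 -0.0102] (0.6361904740333557, -0.05070057138800621, 0.04067865386605263)
M 289 [0.6271 0.0071 0.1923] 0.19196979857140528 [ 0.5973 -0.0475] [0.6594 0.0549] (0.6197777390480042, 0.00324265006929636, 0.0521923303604126)
L 299 [0.6204 0.084  0.1915] 0.19177744719160295 [0.5897 0.0286] [0.652  0.1264] (0.6115046739578247, 0.07736454904079437, 0.050216928124427795)
handle top 46 [ 0.4169 -0.3638  0.0939]
(0.41639816761016846, -0.3690398335456848, 0.019076040014624596)
handle mid 85 [ 0.4158 -0.3592  0.0637]
foot top 80 [ 0.4157 -0.3575  0.0188] (0.41740289330482483, -0.3631127178668976, 0.029356515035033226)
knob top 74 [0.4523 0.059  0.1126]
((452.8398132324219, 58.29924011230469), (40.718441009521484, 17.696067810058594), 14.777571678161621)
timer 58 [ 0.4638 -0.0456  0.0994] (0.4648245871067047, -0.046400561928749084, 0.016618045046925545)
```

```bash
python3 - <<'E'
from h import *
np.set_printoptions(precision=4,suppress=True)
for n in('top','side'):
    c=cap(n); X=cloud(c); print(n)
    for nm,ct,z0 in (('R',(.6345,-.0615),.195),('M',(.6275,.0125),.187),('L',(.621,.087),.187)):
        p=sel(X,ct,.036,z0,.215); 
        for _ in range(5):
            p=p[np.abs(p[:,2]-np.median(p[:,2]))<.004]
        print(nm,len(p),p.mean(0),circ(p), 'ranges mid',(p[:,:2].min(0)+p[:,:2].max(0))/2)
    p=sel(X,(.455,.055),.03,.110,.13)
    if n=='top':
        q=p[:,:2]-p[:,:2].mean(0);w,v=np.linalg.eigh(q.T@q);print('bar dir',v[:,1],np.degrees(np.arctan2(v[1,1],v[0,1])))
# rectified panel zoom at z=.08+
c=cap('top');
img=c['img'];s=8000 
xs=np.linspace(.52,.40,480);ys=np.linspace(.11,-.09,800)
mp=np.array([[proj(c,(x,y,.09)) for y in ys[::10]] for x in xs[::10]],np.float32)
mx=cv2.resize(mp[...,0],(800,480));my=cv2.resize(mp[...,1],(800,480))
cv2.imwrite('pics/panel.png',cv2.remap(img,mx,my,cv2.INTER_CUBIC)[:,:,::-1])
E
```

```text
top
R 482 [ 0.6367 -0.0603  0.1989] (0.6371612548828125, -0.06058872491121292, 0.030853360891342163) ranges mid [ 0.6359 -0.0606]
M 478 [0.6295 0.0149 0.192 ] (0.6306475400924683, 0.015270940028131008, 0.030608106404542923) ranges mid [0.6299 0.0161]
L 478 [0.622  0.0902 0.1918] (0.6222962737083435, 0.09021315723657608, 0.03058992512524128) ranges mid [0.622  0.0895]
bar dir [-0.9337 -0.358 ] -159.02098790629
side
R 162 [ 0.635  -0.0552  0.1993] (0.6359307765960693, -0.05727101489901543, 0.03404496610164642) ranges mid [ 0.6362 -0.0584]
M 176 [0.6281 0.0204 0.192 ] (0.6273425817489624, 0.017572425305843353, 0.03257765993475914) ranges mid [0.6275 0.0169]
L 192 [0.6213 0.0944 0.1919] (0.6214598417282104, 0.09366831928491592, 0.030339378863573074) ranges mid [0.6202 0.0936]
```

View pics/panel.png

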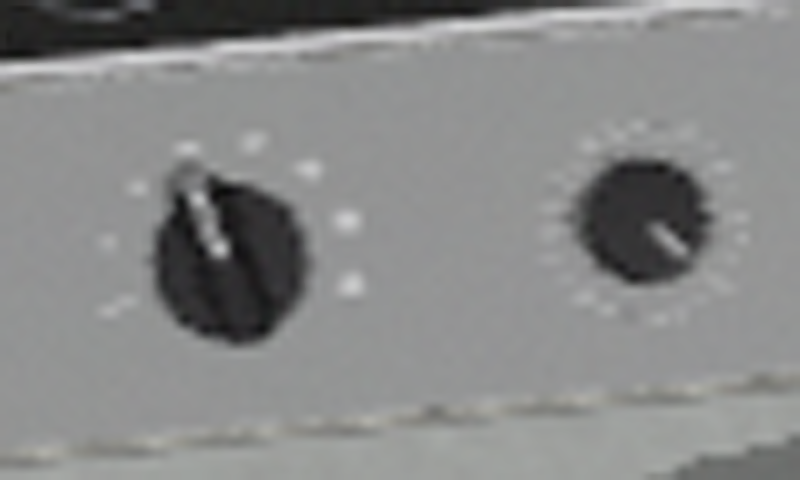

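The right-hand jar has the proud lid: its top is 199 mm against 192 mm for the others. The shaker's yaw is about 5.6°. The knob points at 20.6–21° world, which is position 3, so it needs +60° clockwise. My existing tool yaw of 21° suits all the grasps.

```bash
cat >> h.py <<'E'
def to(p,yaw=None):
    s=status.read_state(); R=np.array(s['tcp_rot']); d=np.array(p)-s['position']
    y=np.degrees(np.arctan2(R[1,0],R[0,0]))
    print('pos',np.round(s['position'],4),'yaw',round(y,2),'z',np.round(R[:,2],4),'units',np.round(R.T@d/.025,3), 'rot', None if yaw is None else round((y-yaw)/10,3),'F',np.round(s['force'],1),'op',round(s['opening'],3),'t',s['time_s'])
E
python3 -c "
from h import *
to((.418,-.366,.14),20.6)
to((.418,-.366,.039))"
```

```text
pos [ 0.2282 -0.5818  0.2225] yaw 21.41 z [ 0.  0. -1.] units [10.218 -5.266  3.302] rot 0.081 F [ 0.5  0.2 -0.1] op 1.0 t 1.85
pos [ 0.2282 -0.5818  0.2225] yaw 21.41 z [ 0.  0. -1.] units [10.218 -5.266  7.342] rot None F [ 0.5  0.2 -0.1] op 1.0 t 1.85
```

Call:
send_rows:
  moves:
    - [0.9,-0.5,0,0,0,0.08,-1]
    - [0.9,-0.5,0,0,0,0,-1]
    - [0.9,-0.5,0.2,0,0,0,-1]
    - [0.9,-0.5,0.3,0,0,0,-1]
    - [0.9,-0.5,0.4,0,0,0,-1]
    - [0.9,-0.5,0.5,0,0,0,-1]
    - [0.9,-0.5,0.5,0,0,0,-1]
    - [0.9,-0.5,0.5,0,0,0,-1]
    - [0.9,-0.5,0.4,0,0,0,-1]
    - [0.9,-0.4,0.3,0,0,0,-1]
    - [0.9,-0.3,0.2,0,0,0,-1]
    - [0.3,-0.1,0,0,0,0,-1]

```text
time_s: 3.35
position: [0.4209, -0.3657, 0.1396]
tcp_rot: [[0.935, 0.355, -0.001], [0.355, -0.935, 0.001], [-0.0, -0.001, -1.0]]
force: [-0.1, -0.3, -0.3]
opening: 1.001
```

```bash
python3 -c "
from h import *
c=cap('top','top1.png');X=cloud(c);p=sel(X,(.419,-.367),.03,.085,.105);print(len(p),p.mean(0) if len(p) else 0)
c=cap('side','side1.png')
to((.4185,-.367,.039),20.6)"
```

```text
0 0
pos [ 0.4206 -0.3669  0.1401] yaw 20.74 z [-1.e-04 -2.e-04 -1.e+00] units [-0.08  -0.026  4.044] rot 0.014 F [ 0.5 -0.4 -0.4] op 1.001 t 3.45
```

```bash
python3 -c "
import cv2
a=cv2.imread('pics/side1.png');cv2.imwrite('pics/side1c.png',cv2.resize(a[140:290,310:460],(600,600),interpolation=cv2.INTER_CUBIC))"
```

```text
(no output)
```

View pics/side1c.png

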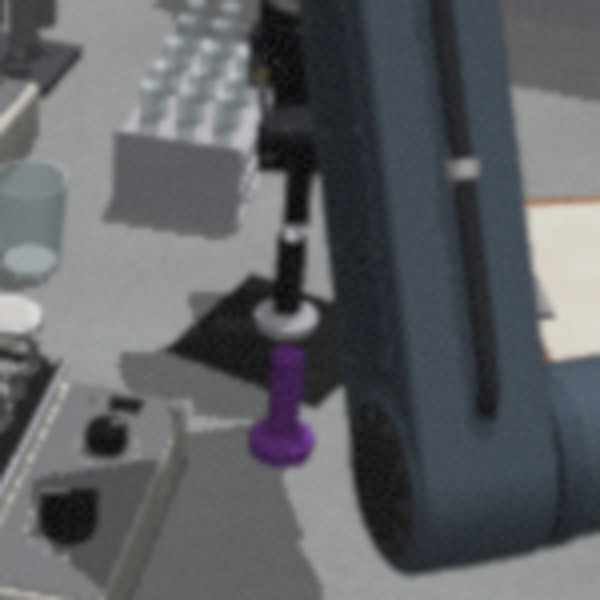

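The crop shows the open gripper above the white-footed press on the mat (crop px 288,270), lined up with its handle. The purple one is clear in front. I'll go down and grip.

Call:
send_rows:
  moves:
    - [-0.08,0,0.5,0,0,0,-1]
    - [0,0,0.7,0,0,0,-1]
    - [0,0,0.8,0,0,0,-1]
    - [0,0,0.8,0,0,0,-1]
    - [0,0,0.7,0,0,0,-1]
    - [0,0,0.4,0,0,0,-1]
    - [0,0,0.14,0,0,0,-1]
    - [0,0,0,0,0,0,1]
    - [0,0,0,0,0,0,1]
    - [0,0,0,0,0,0,1]
    - [0,0,0,0,0,0,1]
    - [0,0,0,0,0,0,1]

```text
time_s: 4.95
position: [0.4182, -0.3685, 0.0392]
tcp_rot: [[0.936, 0.352, 0.0], [0.352, -0.936, -0.0], [0.0, 0.0, -1.0]]
force: [-0.7, 0.7, 0.7]
opening: 0.513
```

```bash
python3 -c "
from h import *
to((.4185,-.367,.039),20.6)"
```

```text
pos [ 0.4182 -0.3685  0.0392] yaw 20.62 z [ 2.e-04 -3.e-04 -1.e+00] units [ 0.033 -0.053  0.01 ] rot 0.002 F [-0.7  0.7  0.7] op 0.513 t 4.95
```

Call:
send_rows:
  moves:
    - [0,0,0,0,0,0,1]
    - [0,0,0,0,0,0,1]
    - [0,0,0,0,0,0,1]
    - [0,0,0,0,0,0,1]

```text
time_s: 5.45
position: [0.4181, -0.3685, 0.039]
tcp_rot: [[0.936, 0.352, 0.0], [0.352, -0.936, -0.0], [0.0, 0.0, -1.0]]
force: [0.0, 0.6, -0.2]
opening: 0.295
```

```bash
python3 -c "
from h import *
to((.4185,-.367,.039),20.6)"
```

```text
pos [ 0.4181 -0.3685  0.039 ] yaw 20.62 z [ 0. -0. -1.] units [ 0.035 -0.052  0.   ] rot 0.002 F [ 0.   0.6 -0.2] op 0.295 t 5.45
```

Call:
send_rows:
  moves:
    - [0,0,0,0,0,0,1]
    - [0,0,-0.3,0,0,0,1]
    - [0,0,-0.7,0,0,0,1]
    - [0,0,-0.9,0,0,0,1]
    - [0,0,-1,0,0,0,1]
    - [0,0,-1,0,0,0,1]
    - [0,0,-1,0,0,0,1]
    - [0,0,-1,0,0,0,1]
    - [0,0,-1,0,0,0,1]
    - [0,0,-1,0,0,0,1]
    - [0,0,-1,0,0,0,1]
    - [0,0,-0.5,0,0,0,1]

```text
time_s: 6.95
position: [0.4183, -0.3686, 0.2765]
tcp_rot: [[0.936, 0.352, 0.002], [0.352, -0.936, -0.003], [0.001, 0.003, -1.0]]
force: [-0.4, 0.5, -2.2]
opening: 0.289
```

```bash
python3 -c "
from h import *
to((.6362,-.0597,.275),20.6)
c=cap('side','side2.png')
cv2.imwrite('pics/side2c.png',cv2.resize(c['img'][80:290,290:480,::-1],(570,600),interpolation=cv2.INTER_CUBIC))"
```

```text
pos [ 0.4183 -0.3686  0.2765] yaw 20.62 z [ 0.002  -0.0026 -1.    ] units [12.509 -8.496  0.045] rot 0.002 F [-0.4  0.5 -2.2] op 0.289 t 6.95
```

View pics/side2c.png

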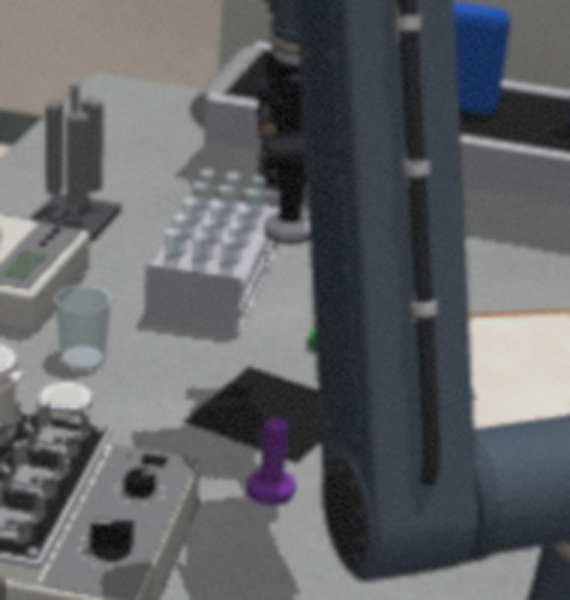

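The press hangs upright in the gripper (crop px 290,215) and is clear of everything. Next I carry it to the jar.

Call:
send_rows:
  moves:
    - [0.6,-0.4,0,0,0,0,1]
    - [0.9,-0.65,-0.1,0,0,0,1]
    - [0.95,-0.65,0,0,0,0,1]
    - [0.95,-0.65,0,0,0,0,1]
    - [0.95,-0.65,0,0,0,0,1]
    - [0.95,-0.65,0,0,0,0,1]
    - [0.95,-0.65,0,0,0,0,1]
    - [0.95,-0.65,0,0,0,0,1]
    - [0.95,-0.65,0,0,0,0,1]
    - [0.95,-0.65,0,0,0,0,1]
    - [0.95,-0.65,0,0,0,0,1]
    - [0.9,-0.6,0,0,0,0,1]

```text
time_s: 8.5
position: [0.6078, -0.0939, 0.2747]
tcp_rot: [[0.936, 0.353, -0.004], [0.353, -0.936, 0.002], [-0.003, -0.003, -1.0]]
force: [0.2, -0.6, -1.4]
opening: 0.294
```

Call:
send_rows:
  moves:
    - [0.9,-0.6,0,0,0,0,1]
    - [0.6,-0.4,0,0,0,0,1]
    - [0,0,0,0,0,0,1]

```text
time_s: 8.88
position: [0.6345, -0.0583, 0.2754]
tcp_rot: [[0.935, 0.354, -0.002], [0.354, -0.935, 0.001], [-0.002, -0.001, -1.0]]
force: [-0.6, 1.4, -1.6]
opening: 0.298
```

```bash
python3 -c "
from h import *
to((.6362,-.0597,.275),20.6)
c=cap('side','side3.png')
cv2.imwrite('pics/side3c.png',cv2.resize(c['img'][80:290,200:390,::-1],(570,600),interpolation=cv2.INTER_CUBIC))
c=cap('top','top3.png')"
```

```text
pos [ 0.6345 -0.0583  0.2754] yaw 20.75 z [-2.e-03  5.e-04 -1.e+00] units [0.045 0.076 0.017] rot 0.015 F [-0.6  1.4 -1.6] op 0.298 t 8.875
```

View pics/side3c.png

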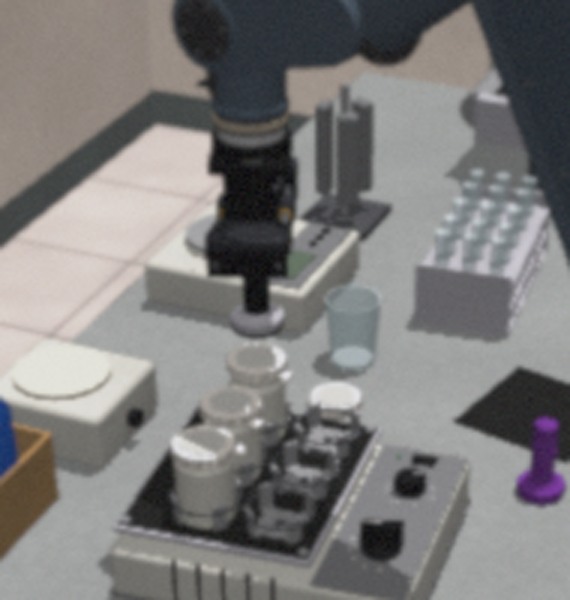

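View pics/top3.png

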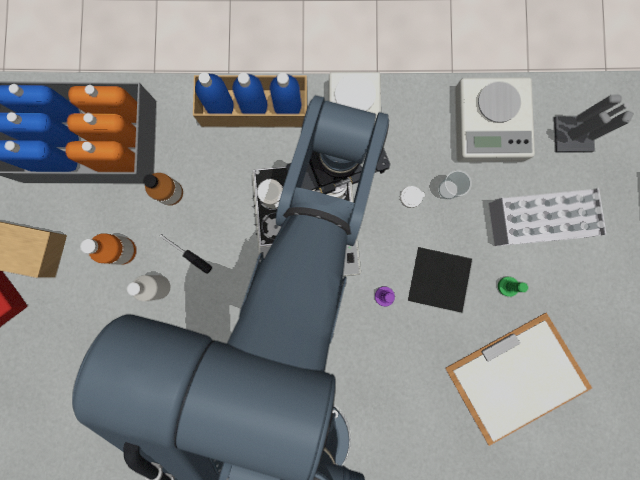

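Call:
send_rows:
  moves:
    - [0.05,0.07,0.3,0,0,0,1]
    - [0,0,0.5,0,0,0,1]
    - [0,0,0.4,0,0,0,1]
    - [0,0,0.2,0,0,0,1]
    - [0,0,0.1,0,0,0,1]
    - [0,0,0,0,0,0,1]

```text
time_s: 9.72
position: [0.6365, -0.0612, 0.239]
tcp_rot: [[0.936, 0.352, 0.0], [0.352, -0.936, -0.0], [0.0, 0.0, -1.0]]
force: [-0.1, 0.7, -2.5]
opening: 0.296
```

```bash
python3 -c "
from h import *
to((.6362,-.0597,.228),20.6)
c=cap('side','side4.png')
cv2.imwrite('pics/side4c.png',cv2.resize(c['img'][160:280,240:340,::-1],(500,600),interpolation=cv2.INTER_CUBIC))"
```

```text
pos [ 0.6365 -0.0612  0.239 ] yaw 20.62 z [ 1.e-04 -0.e+00 -1.e+00] units [ 0.011 -0.059  0.441] rot 0.002 F [-0.1  0.7 -2.5] op 0.296 t 9.725
```

View pics/side4c.png

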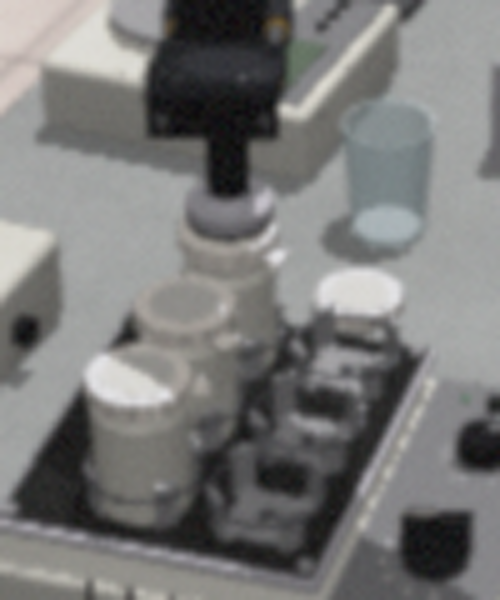

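The foot sits centred just above the proud lid (crop px 230,215, with the lid at 228,240). Pressing slowly.

Call:
send_rows:
  moves:
    - [0,0,0.08,0,0,0,1]
    - [0,0,0.08,0,0,0,1]
    - [0,0,0.06,0,0,0,1]
    - [0,0,0.04,0,0,0,1]
    - [0,0,0,0,0,0,1]

```text
time_s: 10.4
position: [0.6365, -0.0612, 0.2332]
tcp_rot: [[0.936, 0.352, 0.001], [0.352, -0.936, -0.0], [0.001, 0.0, -1.0]]
force: [-2.2, 0.3, 3.2]
opening: 0.294
```

Call:
send_rows:
  moves:
    - [0,0,0.06,0,0,0,1]
    - [0,0,0.06,0,0,0,1]
    - [0,0,0.04,0,0,0,1]
    - [0,0,0,0,0,0,1]

```text
time_s: 10.9
position: [0.6364, -0.0613, 0.228]
tcp_rot: [[0.936, 0.352, -0.0], [0.352, -0.936, 0.0], [-0.0, -0.0, -1.0]]
force: [-0.3, -0.2, 0.4]
opening: 0.298
```

Call:
send_rows:
  moves:
    - [0,0,0.04,0,0,0,1]
    - [0,0,0.04,0,0,0,1]
    - [0,0,0,0,0,0,1]

```text
time_s: 11.28
position: [0.6365, -0.0612, 0.228]
tcp_rot: [[0.936, 0.352, 0.001], [0.352, -0.936, -0.0], [0.001, 0.001, -1.0]]
force: [-2.3, 0.6, 7.0]
opening: 0.293
```

Call:
send_rows:
  moves:
    - [0,0,0.06,0,0,0,1]
    - [0,0,0,0,0,0,1]
    - [0,0,-0.2,0,0,0,1]
    - [0,0,-0.6,0,0,0,1]
    - [0,0,-0.8,0,0,0,1]
    - [0,0,-0.8,0,0,0,1]
    - [0,0,0,0,0,0,1]

```text
time_s: 12.15
position: [0.6377, -0.0615, 0.287]
tcp_rot: [[0.936, 0.352, 0.004], [0.352, -0.936, -0.001], [0.004, 0.003, -1.0]]
force: [0.3, 0.1, -1.5]
opening: 0.291
```

```bash
python3 -c "
from h import *
to((.4182,-.3685,.29),20.6)
c=cap('side','side5.png'); X=cloud(c)
for ct in ((.636,-.0595),(.6285,.017),(.621,.09)):
    p=sel(X,ct,.028,.18,.21);print(len(p),np.median(p,axis=0))
cv2.imwrite('pics/side5c.png',cv2.resize(c['img'][140:280,240:340,::-1],(430,600),interpolation=cv2.INTER_CUBIC))"
```

```text
pos [ 0.6377 -0.0615  0.287 ] yaw 20.62 z [ 0.0043 -0.0012 -1.    ] units [-12.54    8.4    -0.145] rot 0.002 F [ 0.3  0.1 -1.5] op 0.291 t 12.15
155 [ 0.63317186 -0.05454219  0.19233534]
176 [0.62835775 0.01931191 0.19186169]
171 [0.62040917 0.09168151 0.19210777]
```

View pics/side5c.png

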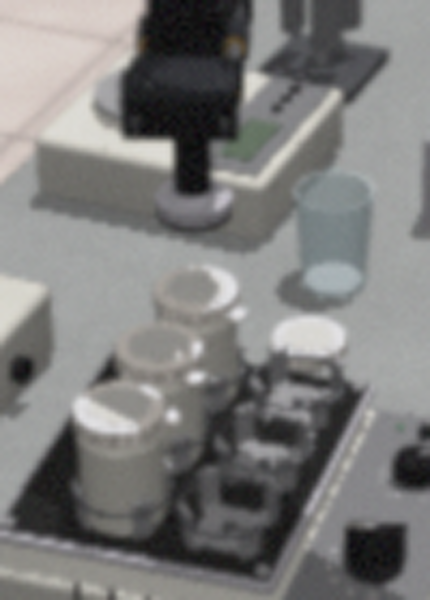

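All three lids now read 192 mm, so the lid is home. Taking the press back to the mat.

Call:
send_rows:
  moves:
    - [-0.6,0.4,0,0,0,0,1]
    - [-0.9,0.6,0,0,0,0,1]
    - [-0.95,0.65,0,0,0,0,1]
    - [-0.95,0.65,0,0,0,0,1]
    - [-0.95,0.65,0,0,0,0,1]
    - [-0.95,0.65,0,0,0,0,1]
    - [-0.95,0.65,0,0,0,0,1]
    - [-0.95,0.65,0,0,0,0,1]
    - [-0.95,0.65,0,0,0,0,1]
    - [-0.95,0.65,0,0,0,0,1]
    - [-0.95,0.65,0,0,0,0,1]
    - [-0.9,0.6,0,0,0,0,1]

```text
time_s: 13.7
position: [0.4435, -0.3327, 0.2839]
tcp_rot: [[0.936, 0.351, -0.002], [0.351, -0.936, 0.001], [-0.002, -0.002, -1.0]]
force: [-0.2, -0.4, -2.3]
opening: 0.293
```

Call:
send_rows:
  moves:
    - [-0.9,0.5,0,0,0,0,1]
    - [-0.6,0.3,0,0,0,0,1]
    - [0,0,0,0,0,0,1]

```text
time_s: 14.08
position: [0.4165, -0.3644, 0.2845]
tcp_rot: [[0.937, 0.35, -0.001], [0.35, -0.937, 0.001], [-0.0, -0.001, -1.0]]
force: [0.2, 0.5, -0.9]
opening: 0.294
```

```bash
python3 -c "
from h import *
to((.418,-.362,.040),20.6)"
```

```text
pos [ 0.4165 -0.3644  0.2845] yaw 20.48 z [-8.0e-04  1.1e-03 -1.0e+00] units [ 0.095 -0.056  9.78 ] rot -0.012 F [ 0.2  0.5 -0.9] op 0.294 t 14.075
```

Call:
send_rows:
  moves:
    - [0.05,0,0.4,0,0,0,1]
    - [0,0,0.8,0,0,0,1]
    - [0,0,1,0,0,0,1]
    - [0,0,1,0,0,0,1]
    - [0,0,1,0,0,0,1]
    - [0,0,1,0,0,0,1]
    - [0,0,1,0,0,0,1]
    - [0,0,1,0,0,0,1]
    - [0,0,0.8,0,0,0,1]
    - [0,0,0.7,0,0,0,1]
    - [0,0,0.5,0,0,0,1]
    - [0,0,0.2,0,0,0,1]

```text
time_s: 15.58
position: [0.419, -0.3625, 0.0491]
tcp_rot: [[0.936, 0.353, -0.001], [0.353, -0.936, 0.001], [-0.0, -0.001, -1.0]]
force: [-0.4, -0.1, -1.4]
opening: 0.292
```

Call:
send_rows:
  moves:
    - [0,0,0.12,0,0,0,1]
    - [0,0,0.08,0,0,0,1]
    - [0,0,0,0,0,0,1]

```text
time_s: 15.95
position: [0.419, -0.3636, 0.0454]
tcp_rot: [[0.936, 0.352, 0.0], [0.352, -0.936, -0.001], [0.0, 0.001, -1.0]]
force: [-0.5, -0.4, -2.7]
opening: 0.293
```

Call:
send_rows:
  moves:
    - [0,0,0.1,0,0,0,1]
    - [0,0,0.08,0,0,0,1]
    - [0,0,0.06,0,0,0,1]
    - [0,0,0.03,0,0,0,1]
    - [0,0,0,0,0,0,1]

```text
time_s: 16.58
position: [0.4188, -0.3634, 0.039]
tcp_rot: [[0.936, 0.352, 0.0], [0.352, -0.936, -0.0], [-0.0, 0.0, -1.0]]
force: [-1.9, 1.4, 5.1]
opening: 0.291
```

Touched down at the same height as the grasp, with a light upward force. I'll back off slightly, open and retreat.

Call:
send_rows:
  moves:
    - [0,0,-0.04,0,0,0,1]
    - [0,0,0,0,0,0,0.1]
    - [0,0,0,0,0,0,-0.2]
    - [0,0,0,0,0,0,-0.6]
    - [0,0,0,0,0,0,-1]
    - [0,0,0,0,0,0,-1]
    - [0,0,0,0,0,0,-1]
    - [0,0,0,0,0,0,-1]

```text
time_s: 17.58
position: [0.4189, -0.3634, 0.0393]
tcp_rot: [[0.936, 0.352, 0.0], [0.352, -0.936, -0.0], [-0.0, 0.0, -1.0]]
force: [-0.2, 0.2, 0.3]
opening: 0.964
```

Call:
send_rows:
  moves:
    - [0,0,-0.3,0,0,0,-1]
    - [0,0,-0.7,0,0,0,-1]
    - [0,0,-1,0,0,0,-1]
    - [0,0,-1,0,0,0,-1]
    - [0,0,-1,0,0,0,-1]
    - [0,0,-1,0,0,0,-1]
    - [0,0,-1,0,0,0,-1]
    - [0,0,0,0,0,0,-1]

```text
time_s: 18.58
position: [0.4199, -0.3647, 0.1924]
tcp_rot: [[0.936, 0.352, 0.004], [0.352, -0.936, -0.005], [0.002, 0.006, -1.0]]
force: [0.2, 0.6, -0.2]
opening: 0.999
```

```bash
python3 -c "
from h import *
to((.455,.0535,.16),20.7)
c=cap('side','side6.png')
cv2.imwrite('pics/side6c.png',cv2.resize(c['img'][140:290,310:460,::-1],(600,600),interpolation=cv2.INTER_CUBIC))"
```

```text
pos [ 0.4199 -0.3647  0.1924] yaw 20.62 z [ 0.004  -0.0052 -1.    ] units [  7.201 -15.169   1.216] rot -0.008 F [ 0.2  0.6 -0.2] op 0.999 t 18.575
```

View pics/side6c.png

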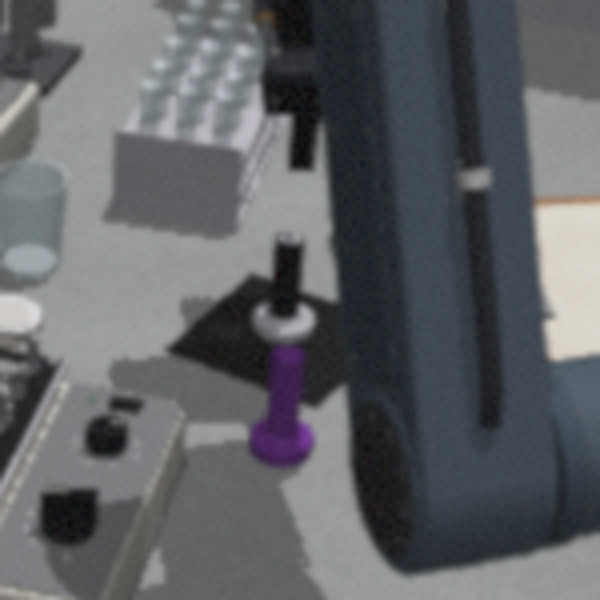

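The press stands upright on the mat (crop px 287,285). On to the speed knob.

Call:
send_rows:
  moves:
    - [0.3,-0.5,0,0,0,0,0]
    - [0.45,-0.9,0,0,0,0,0]
    - [0.45,-1,0,0,0,0,0]
    - [0.45,-1,0,0,0,0,0]
    - [0.45,-1,0,0,0,0,0]
    - [0.45,-1,0,0,0,0,0]
    - [0.45,-1,0,0,0,0,0]
    - [0.45,-1,0,0,0,0,0]
    - [0.45,-1,0,0,0,0,0]
    - [0.45,-1,0,0,0,0,0]
    - [0.45,-1,0,0,0,0,0]
    - [0.45,-0.9,0,0,0,0,0]

```text
time_s: 20.12
position: [0.4404, -0.0499, 0.1886]
tcp_rot: [[0.935, 0.353, -0.003], [0.353, -0.935, 0.001], [-0.002, -0.002, -1.0]]
force: [-0.9, -0.2, -0.7]
opening: 0.498
```

Call:
send_rows:
  moves:
    - [0.45,-0.9,0.2,0,0,0,0]
    - [0.45,-0.9,0.3,0,0,0,0]
    - [0.45,-0.9,0.3,0,0,0,0]
    - [0.45,-0.7,0.3,0,0,0,0]
    - [0.2,-0.2,0.1,0,0,0,0]
    - [0,0,0,0,0,0,0]

```text
time_s: 20.88
position: [0.4566, 0.0498, 0.159]
tcp_rot: [[0.935, 0.354, -0.001], [0.354, -0.935, 0.0], [-0.001, -0.0, -1.0]]
force: [0.1, -0.8, 0.2]
opening: 0.496
```

```bash
python3 -c "
from h import *
to((.455,.0537,.091),20.7)
c=cap('side','side7.png')
X=cloud(c);p=sel(X,(.455,.055),.035,.110,.122);print(len(p),p.mean(0) if len(p) else 0)
cv2.imwrite('pics/side7c.png',cv2.resize(c['img'][180:310,250:380,::-1],(600,600),interpolation=cv2.INTER_CUBIC))"
```

```text
pos [0.4566 0.0498 0.159 ] yaw 20.72 z [-1.3e-03  1.0e-04 -1.0e+00] units [-0.003 -0.166  2.718] rot 0.002 F [ 0.1 -0.8  0.2] op 0.496 t 20.875
50 [0.45340032 0.05856131 0.1148121 ]
```

View pics/side7c.png

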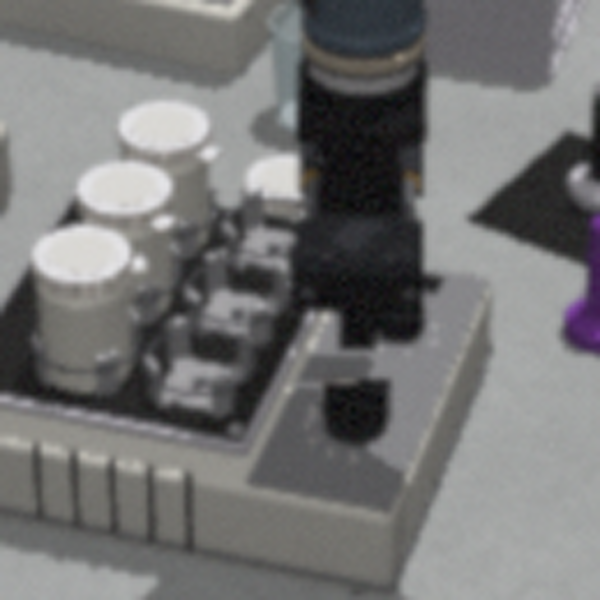

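Call:
send_rows:
  moves:
    - [0,-0.08,0.4,0,0,0,0]
    - [0,-0.04,0.7,0,0,0,0]
    - [0,0,0.7,0,0,0,0]
    - [0,0,0.5,0,0,0,0]
    - [0,0,0.3,0,0,0,0]
    - [0,0,0.1,0,0,0,0]
    - [0,0,0,0,0,0,0]

```text
time_s: 21.8
position: [0.4565, 0.0518, 0.0919]
tcp_rot: [[0.936, 0.352, 0.0], [0.352, -0.936, -0.0], [0.0, 0.0, -1.0]]
force: [0.3, 0.1, -0.3]
opening: 0.498
```

```bash
python3 -c "
from h import *
to((.455,.0537,.091),20.7)
c=cap('side','side8.png')
cv2.imwrite('pics/side8c.png',cv2.resize(c['img'][200:300,280:380,::-1],(600,600),interpolation=cv2.INTER_CUBIC))"
```

```text
pos [0.4565 0.0518 0.0919] yaw 20.61 z [ 3.e-04 -0.e+00 -1.e+00] units [-0.028 -0.09   0.036] rot -0.009 F [ 0.3  0.1 -0.3] op 0.498 t 21.8
```

View pics/side8c.png

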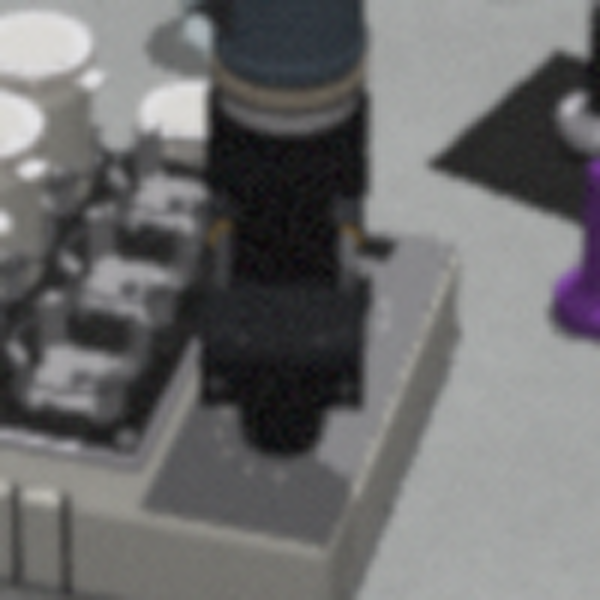

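The view is occluded, but the pose agrees with the measurement. I shift the last 2 mm along the jaw axis, then close.

Call:
send_rows:
  moves:
    - [-0.03,-0.06,0.03,0,0,0,0]
    - [0,0,0,0,0,0,1]
    - [0,0,0,0,0,0,1]
    - [0,0,0,0,0,0,1]
    - [0,0,0,0,0,0,1]
    - [0,0,0,0,0,0,1]
    - [0,0,0,0,0,0,1]
    - [0,0,0,0,0,0,1]

```text
time_s: 22.85
position: [0.4545, 0.0545, 0.0911]
tcp_rot: [[0.936, 0.351, -0.001], [0.351, -0.936, 0.002], [-0.0, -0.003, -1.0]]
force: [0.9, 6.5, 1.2]
opening: 0.138
```

```bash
python3 -c "
from h import *
to((.455,.0537,.091),20.7); print(status.read_state()['moment'])"
```

```text
pos [0.4545 0.0545 0.0911] yaw 20.53 z [-9.0e-04  2.4e-03 -1.0e+00] units [0.009 0.036 0.004] rot -0.017 F [0.9 6.5 1.2] op 0.138 t 22.85
[ 1.15287373  0.03276532 -0.03220927]
```

Gripped: the opening is 12 mm, which matches the bar. The side load shows the true centre is about 1.5 mm further +y, so I relieve that and then turn +60°.

Call:
send_rows:
  moves:
    - [0,-0.06,0,0,0,0,1]
    - [0,0,0,0,0,0,1]

```text
time_s: 23.1
position: [0.4545, 0.0546, 0.0911]
tcp_rot: [[0.936, 0.352, -0.0], [0.352, -0.936, 0.0], [-0.0, -0.0, -1.0]]
force: [-1.1, 1.3, 1.3]
opening: 0.133
```

Call:
send_rows:
  moves:
    - [0,0,0,0,0,0.5,1]
    - [0,0,0,0,0,0.5,1]
    - [0,0,0,0,0,0.5,1]
    - [0,0,0,0,0,0.5,1]
    - [0,0,0,0,0,0.5,1]
    - [0,0,0,0,0,0.5,1]

```text
time_s: 23.85
position: [0.4544, 0.0549, 0.0911]
tcp_rot: [[0.986, -0.167, -0.0], [-0.167, -0.986, 0.001], [-0.0, -0.001, -1.0]]
force: [-0.2, 3.5, 1.9]
opening: 0.137
```

```bash
python3 -c "
from h import *
to((.455,.0537,.091),-39.4); print(status.read_state()['moment'])"
```

```text
pos [0.4544 0.0549 0.0911] yaw -9.6 z [-2.e-04  1.e-03 -1.e+00] units [0.032 0.042 0.004] rot 2.98 F [-0.2  3.5  1.9] op 0.137 t 23.85
[0.68913562 0.04285337 0.08660252]
```

Call:
send_rows:
  moves:
    - [0,0,0,0,0,0.5,1]
    - [0,0,0,0,0,0.5,1]
    - [0,0,0,0,0,0.5,1]
    - [0,0,0,0,0,0.5,1]
    - [0,0,0,0,0,0.5,1]
    - [0,0,0,0,0,0.5,1]
    - [0,0,0,0,0,0,1]

```text
time_s: 24.72
position: [0.4546, 0.0551, 0.0911]
tcp_rot: [[0.773, -0.635, 0.0], [-0.635, -0.773, 0.001], [-0.001, -0.001, -1.0]]
force: [0.4, 5.4, 0.9]
opening: 0.132
```

```bash
python3 -c "
from h import *
to((.455,.0537,.091),-39.4); print(status.read_state()['moment'])"
```

```text
pos [0.4546 0.0551 0.0911] yaw -39.42 z [ 2.0e-04  1.3e-03 -1.0e+00] units [0.05  0.034 0.004] rot -0.002 F [0.4 5.4 0.9] op 0.132 t 24.725
[ 0.97373592 -0.00905452 -0.01632706]
```

Call:
send_rows:
  moves:
    - [0,0,0,0,0,0,0.5]
    - [0,0,0,0,0,0,0.35]
    - [0,0,0,0,0,0,0.35]
    - [0,0,0,0,0,0,0.35]
    - [0,0,0,0,0,0,0.35]

```text
time_s: 25.35
position: [0.4545, 0.0543, 0.091]
tcp_rot: [[0.773, -0.635, 0.0], [-0.635, -0.773, -0.0], [0.0, 0.0, -1.0]]
force: [-0.8, 0.0, 0.3]
opening: 0.323
```

Call:
send_rows:
  moves:
    - [0,0,-0.3,0,0,0,0.35]
    - [0,0,-0.6,0,0,0,0.35]
    - [0,0,-0.9,0,0,0,0.35]
    - [0,0,-1,0,0,0,0.35]
    - [0,0,-1,0,0,0,0.35]
    - [0,0,-1,0,0,0,0.35]
    - [0,0,-1,0,0,0,0.35]
    - [0,0,0,0,0,0,0.35]

```text
time_s: 26.35
position: [0.4558, 0.0543, 0.2381]
tcp_rot: [[0.773, -0.634, 0.005], [-0.634, -0.773, -0.001], [0.005, -0.003, -1.0]]
force: [-0.5, 0.3, -0.3]
opening: 0.328
```

```bash
python3 -c "
from h import *
to((.418,-.25,.235))"
```

```text
pos [0.4558 0.0543 0.2381] yaw -39.37 z [ 5.3e-03 -7.0e-04 -1.0e+00] units [ 6.551 10.37   0.123] rot None F [-0.5  0.3 -0.3] op 0.328 t 26.35
```

Call:
send_rows:
  moves:
    - [0.4,0.6,0,0,0,0,0.35]
    - [0.6,0.95,0,0,0,0,0.35]
    - [0.6,1,0,0,0,0,0.35]
    - [0.6,1,0,0,0,0,0.35]
    - [0.6,1,0,0,0,0,0.35]
    - [0.6,1,0,0,0,0,0.35]
    - [0.6,1,0,0,0,0,0.35]
    - [0.6,1,0,0,0,0,0.35]
    - [0.6,1,0,0,0,0,0.35]
    - [0.6,1,0,0,0,0,0.35]
    - [0.6,0.8,0,0,0,0,0.35]
    - [0,0,0,0,0,0,0.35]

```text
time_s: 27.85
position: [0.4136, -0.2481, 0.2351]
tcp_rot: [[0.771, -0.636, -0.001], [-0.636, -0.771, 0.001], [-0.001, -0.0, -1.0]]
force: [0.1, 1.1, -0.8]
opening: 0.327
```

```bash
python3 - <<'E'
from h import *
to((.418,-.25,.235))
c=cap('top','top9.png');X=cloud(c)
for ct in ((.636,-.0595),(.6285,.017),(.621,.09)):
    p=sel(X,ct,.028,.18,.21);print(len(p),np.median(p,axis=0))
p=sel(X,(.455,.055),.03,.110,.13)
if len(p):
    q=p[:,:2]-p[:,:2].mean(0);w,v=np.linalg.eigh(q.T@q);print('bar',np.degrees(np.arctan2(v[1,1],v[0,1])),p.mean(0))
xs=np.linspace(.52,.40,480);ys=np.linspace(.11,-.09,800)
mp=np.array([[proj(c,(x,y,.09)) for y in ys[::10]] for x in xs[::10]],np.float32)
mx=cv2.resize(mp[...,0],(800,480));my=cv2.resize(mp[...,1],(800,480))
cv2.imwrite('pics/panel9.png',cv2.remap(c['img'],mx,my,cv2.INTER_CUBIC)[:,:,::-1])
c=cap('side','side9.png')
E
```

```text
pos [ 0.4136 -0.2481  0.2351] yaw -39.53 z [-9.e-04  8.e-04 -1.e+00] units [ 0.183 -0.054  0.004] rot None F [ 0.1  1.1 -0.8] op 0.327 t 27.85
437 [ 0.63507785 -0.05849843  0.19206067]
434 [0.62748669 0.01707448 0.19180548]
435 [0.62037871 0.09002037 0.19208379]
bar 139.3169588762099 [0.45499678 0.05289448 0.11478925]
```

View pics/panel9.png

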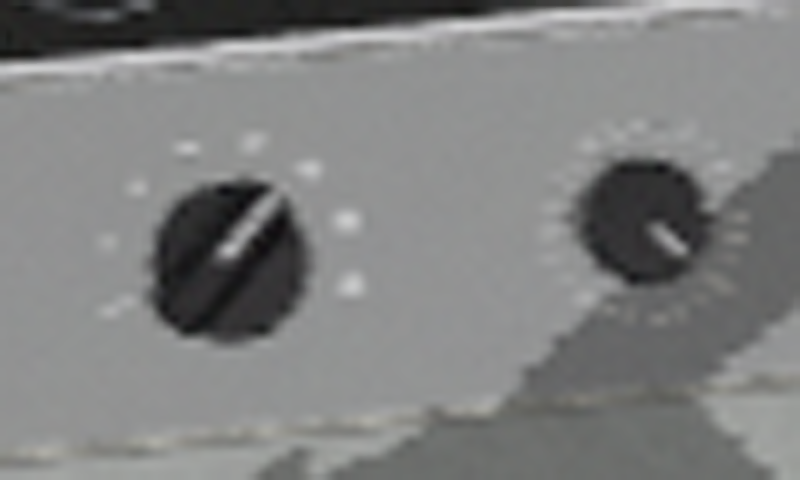

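View pics/side9.png

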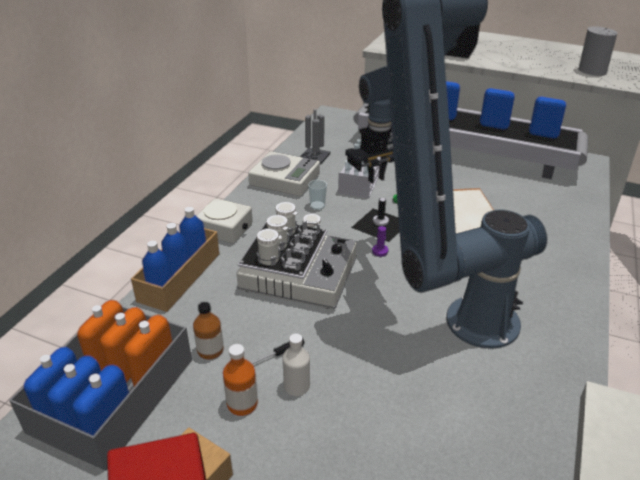

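The pointer aims at the fifth dot (panel px 308,168) and the timer mark hasn't moved (667,238). All three lids read 192 mm, and the press stands upright on the mat (side px 381,212).

```bash
python3 -c "
from h import *
print(bot.hand_in())"
```

```text
the job is handed in; nothing more can be done
None
```

The job is done and handed in at about 28 s of the 72 s allowed; no verdict was reported.

- **Lid:** I pressed the proud lid on the right-hand jar home with the white-footed press. It went from 199 mm to 192 mm above the bench, level with the other two. It took a firm stop at the home height.
- **Press:** It is back upright on its mat, within about 5 mm of where it started. The green and purple look-alikes were not touched.
- **Speed selector:** I turned it 60° clockwise from position 3 to 5 and let go. The bar then measured -40.7° against the expected -39.4°, so it is resting in the fifth click with the pointer at the fifth dot.
- **Everything else:** The timer mark had not moved. In the last side picture the bottles and other items looked in place, but I did not measure them individually.

No check failed. The bar was gripped about 1.5 mm off centre in y, with a side force of about 6.5 N. I eased that to about 1 N before turning; it was back to about 5 N at the end of the turn and gone on release.

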